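Load a module under the spring contact clip of a test jig

TASK

Load the module that lies in the guide lane of the test jig: with one fingertip press the thumb plate of the spring clip down so that the clip's contact end lifts, keep it pressed, and with the other fingertip push the module along the lane beneath the raised contact end until it is fully home against the end stop. Only then let the clip go, so that it comes down on the module and holds it, and move the hand clear. Press and push only: do not pick the module up, do not let the clip come down or drag on the module on its way in, and leave the other things on the bench where they are.

Things in the scene. Friction and masses are not known exactly. Their poses are not given: they have to be found in the camera images.
- jig: Fixed test jig, grey box, aluminium deck 34 mm above the bench; spans its x -150..+60, y -72..+47 mm. Origin at bench level, below the middle of a home module; +x = push direction, z up. Lane along x at y = 0, 43 mm wide, between light rails 6 mm high (x -115..+25), ends at a light stop, face at x = +25. Clip on the +y side: pivot along x at y = +40, 6 mm above the deck; bearings 13 mm high.
- module: Module to load: flat black block, aluminium base, four brass pads on top, 50 (x) x 40 (y) x 10 mm, about 60 g, loose on the deck in the lane, axes parallel to the jig's. Origin at the centre of its underside. Starts 30 to 50 mm short of home, not yet under the clip; home = front face on the stop, origin at point home. An identical spare lies on the bench beside the jig: leave it.
- home (a point): Point on the deck (34 mm above the bench, jig x = 0, y = 0) where the centre of the underside of the module lies when it is fully home.
- clip (a joint): Angle of the see-saw spring clip, rad: 0 at rest with nothing under it; grows as the thumb plate is pressed down and the contact end lifts; stop at 0.45. Above 0.20 the contact end clears a module's top; released on a module it rests at about 0.175. Pressed in the middle of the plate it starts to move at about 3 N and needs about 8 N at 0.30.
- thumb_plate (a point): Ribbed steel thumb plate, outer (+y) side of the jig: 120 (x, along the lane; jig x -102..+18) x 40 (y) mm. This point is on its top face, 25 mm from the pivot, 65 mm sideways of mid-lane; flat from 17 mm inwards to 17 mm outwards of it. Slopes up outwards 0.30 rad at rest, this point 12 mm above the deck; level and 5 mm above the deck at clip angle 0.30. A finger can slide along it in x.
- contact_end (a point): Contact end of the clip: black block with four brass pins below, 20 (x) x 16 (y) x 4.5 mm, over the middle of the lane on a steel arm. This point is at the centre of its underside, jig x = +10 mm (block covers x 0..+20). At rest its underside is about 3 mm above the deck, so the module cannot pass; it rises 4 mm per 0.1 rad of clip angle.
Things that resemble listed ones, but are neither listed nor needed, are in the scene too. What is shaped like the module but blue or brown is not meant.

How it is judged:
By the outcome, as a careful person would: the job done as asked, in the order asked, and still so for the second after the job is handed in, with the robot touching nothing.
It also fails if it takes over 40 s, if anything falls off the work surface, if the arm or the gripper's body presses on something with over 40 N, if the wrist force passes 120 N, or if a joint passes its speed limit or range.

ROBOT

A 6-joint arm with a two-finger parallel gripper is mounted at the origin on the work surface. World frame = base frame: x ahead of the robot, y to its left, z up, the work surface at z = 0. Lengths are in m, angles in degrees, forces in N, time in s.
With the tool pointing down it reaches from about 0.3 to 0.775 m from the base axis. Payload 14.6 kg.
Tool frame: the origin (TCP) lies at the very end of the fingers, on their centre line; the grasp point (between the pads) lies robot.grip_depth behind it (robot.grip_depth is the distance from the TCP to the grasp point, in m); y points along the fingers, x is the direction in which the jaws open and shut, and the axes are right-handed (so a half turn about y gives the same grasp; the last joint's range is limited). The gripper opens to 94 mm and grips with 3 to 60 N. Pads are 16 mm wide; open, the fingers measure 119 mm over their backs; the gripper's body (75 mm by 177 mm) begins 78 mm behind the grasp point.
Start: joints at [-79.045, 17.183, 87.147, -0, 75.671, -3.816], TCP at [0.14, -0.532, 0.205] pointing down, gripper open.
Joint ranges: [-173.82, 173.82], [-45.26, 126.66], [13.44, 144.39], [-59.66, 239.66], [0, 175.72], [-146.38, 146.38]. Speed limits (degrees/s): [127.2, 127.2, 147.25, 180, 180, 180].

INTERFACE

Orientations are given as [roll, pitch, yaw] about the fixed x, y, z axes, in that order (R = Rz(yaw) Ry(pitch) Rx(roll)).
In Python, from rig import sensors, optics, robot gives the robot as it stands.
- The arm moves only by the tool send_rows, never from a script. Its argument "steps" is a list of rows, each a list of 6 numbers: the shift along the tool's x, y, z in cm, then the turn, a rotation vector about the tool's x, y, z in degrees. In form: [[dx, dy, dz, rx, ry, rz], ...]. A call has 1 to 10 rows; each row shifts and turns the commanded pose from where the row before left it, along the tool's axes as they then stand; what a row does not reach is not made up. A row lasts 1/12 s, in which the tool goes at most 41.7 mm and 7.16 degrees, less where a joint would pass 70% of its speed; a pose out of reach is approached as far as the arm can. A call is refused whole if a number of a shift passes 4.17 or a number of a turn 7.16, either way. A call with a gripper value outside its range is refused whole. "claw" is the opening, from 0 (shut) to 1 (fully open), set as the call begins (left out, the last holds). The fingers move at their own pace and stop on an object; "squeeze" is the grip in N (left out, the last holds). Time passes only in rows, so rows that do not move let the fingers close. It gives the time, the measured TCP pose, the force and the opening at its end, in the units of the state.
- sensors.sense(): the state, without advancing time (a new reading comes with each control period).
- optics.get_image(name): name is "scene" or "top" or "wrist"; returns the picture (400x640x3 uint8, red, green, blue); there is no depth.
- optics.get_calibration(name): a dict with "fx", "fy", "cx", "cy" (pixels), "extrinsics" (4x4, takes a point from camera to world coordinates). Camera axes: x right, y down, z forward; pixel columns grow to the right and rows downward; lengths in m; the calibration is good to about 2 mm. A picture is of the moment at which its call begins: read the wrist's pose just before it. get_calibration takes no time and is no camera call; for the wrist camera it gives the pose at the moment of the call.
- robot.finish_job(): hands the job in, once; it reports no verdict.
The state is a dict: "time": time; "joint_pos": joint angles; "joint_velocities": joint speeds; "effort": joint torques, N m; "position": TCP position; "tcp_rot": TCP orientation; "force": force on the tool from outside, world axes, zero at the start; "torque": the same for the moment, N m; "gripper_width": finger opening in m.
Only numpy, scipy, OpenCV 4.12 (cv2) and the standard library are available. Lean on these libraries where they do the work, as an engineer would, in place of code of your own. Each camera call takes 0.05 s, during which the arm holds its last target.

## Working session

There is one attempt and no reset: what is moved stays moved. The work goes in short steps, Python scripts to look and compute and a tool call to move; the robot and the scene stay as the last step left them, time stands still between calls to the robot, and variables do not carry over. Pictures are saved under pics/ and viewed, and the job is handed in when it is done.

Besides the shell and the picture viewer there is one more tool, called after ">>>" as a command line: name --pt "numbers of a row" for each row, then --argument value for the rest. send_rows: Moves the arm, as the interface text tells. Its arguments: {"type":"object","properties":{"steps":{"type":"array","items":{"type":"array","items":{"type":"number"}}},"claw":{"type":"number"},"squeeze":{"type":"number"}},"required":["steps"]}

```bash
ls; mkdir -p pics
cat > h.py <<'E'
import numpy as np, cv2
from rig import sensors, optics, robot
def cal(n):
    c=optics.get_calibration(n); return c, np.array(c["extrinsics"])
def save(n,f):
    im=optics.get_image(n); cv2.imwrite("pics/"+f,cv2.cvtColor(im,cv2.COLOR_RGB2BGR)); return im
def ray(n,u,v,z,C=None):
    c,E=C or cal(n)
    d=E[:3,:3]@np.array([(u-c["cx"])/c["fx"],(v-c["cy"])/c["fy"],1]); o=E[:3,3]
    return o+d*(z-o[2])/d[2]
def proj(n,p,C=None):
    c,E=C or cal(n)
    q=E[:3,:3].T@(np.array(p)-E[:3,3]); return np.array([c["fx"]*q[0]/q[2]+c["cx"],c["fy"]*q[1]/q[2]+c["cy"]])
E
python3 - <<'E'
from h import *
for n in("scene","top","wrist"):
    save(n,n+"0.png"); c,E=cal(n); print(n,c["fx"],np.round(E,3).tolist())
s=sensors.sense();print(s); print(robot.grip_depth)
E
```

```text
pics
scene 475.6490850647704 [[-0.762, 0.346, -0.548, 0.973], [0.648, 0.411, -0.642, 0.583], [0.003, -0.844, -0.537, 0.522], [0.0, 0.0, 0.0, 1.0]]
top 448.37404363967045 [[-0.003, -0.992, 0.128, 0.423], [-1.0, 0.003, -0.001, 0.053], [0.001, -0.128, -0.992, 0.83], [0.0, 0.0, 0.0, 1.0]]
wrist 346.87018006684997 [[0.255, -0.933, -0.254, 0.214], [-0.967, -0.246, -0.067, -0.514], [0.0, 0.263, -0.965, 0.385], [0.0, 0.0, 0.0, 1.0]]
{'time': 0.15, 'joint_pos': array([-7.90435893e+01,  1.72066287e+01,  8.71719990e+01, -2.02196372e-04,
        7.56709756e+01, -3.81550913e+00]), 'joint_velocities': array([ 0.09269438, -0.05360772, -0.10470803,  0.03824198,  0.035688  ,
       -0.00681486]), 'effort': array([ 1.85203048e-04, -5.31962013e+01, -3.52820778e+01,  7.07976613e-02,
        2.36153119e-02, -5.15529337e-05]), 'position': array([ 0.14019581, -0.5316222 ,  0.20503379]), 'tcp_rot': array([-8.99968946e+01,  4.95064210e-02, -7.52280287e+01]), 'force': array([-0.64147571,  0.48052523, -0.4708083 ]), 'torque': array([ 0.00918183, -0.02587234, -0.01207971]), 'gripper_width': 0.0936050320849332}
0.0188
```

View pics/scene0.png

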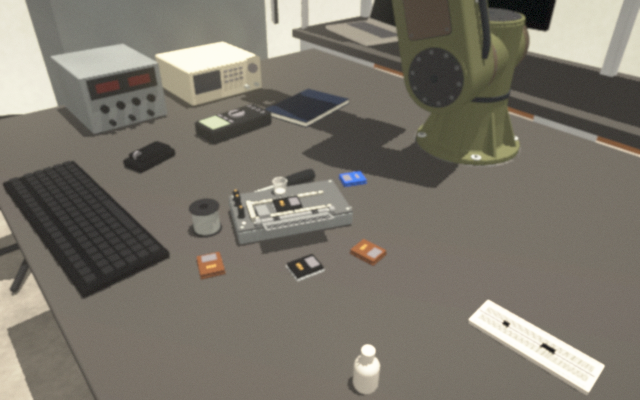

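View pics/top0.png

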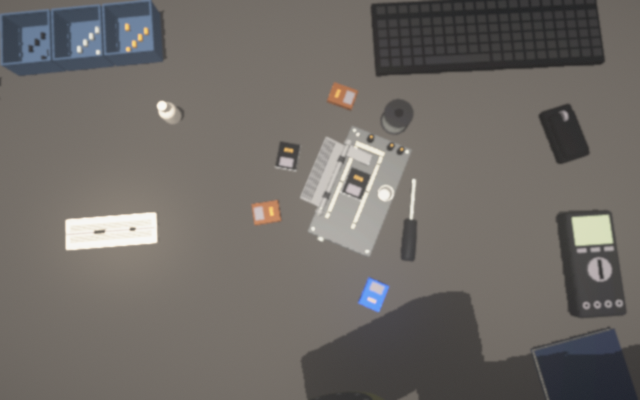

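View pics/wrist0.png

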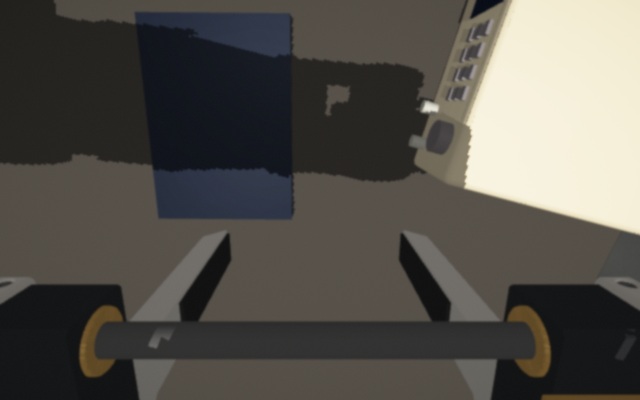

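Run:
```python
import cv2
a=cv2.imread("pics/top0.png")[115:265,265:425]
cv2.imwrite("pics/topz.png",cv2.resize(a,None,fx=4,fy=4,interpolation=cv2.INTER_CUBIC)[:600])
a=cv2.imread("pics/scene0.png")[165:245,220:360]
cv2.imwrite("pics/scz.png",cv2.resize(a,None,fx=5,fy=5,interpolation=cv2.INTER_CUBIC))
```

```text
(no output)
```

View pics/topz.png

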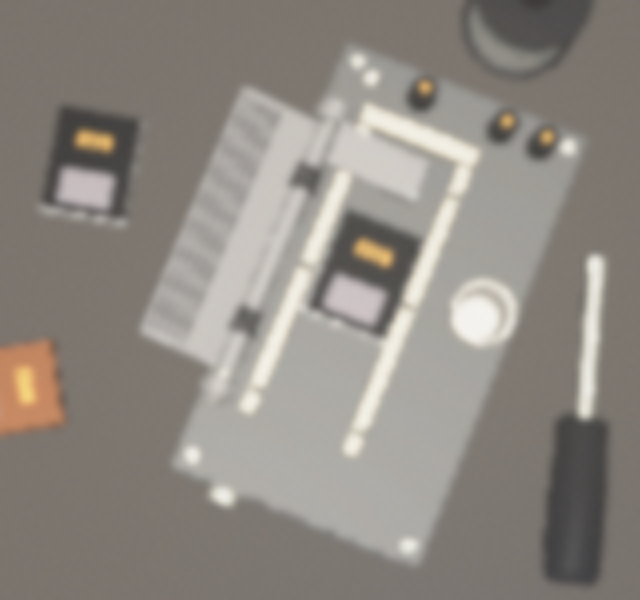

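View pics/scz.png

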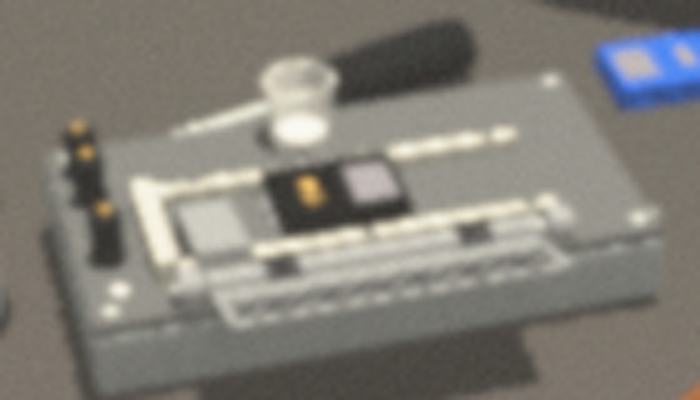

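```bash
cat >> h.py <<'E'
def fit(J,W):
    J=np.array(J,float);W=np.array(W,float)[:,:2]
    a=J-J.mean(0);b=W-W.mean(0)
    th=np.arctan2((a[:,0]*b[:,1]-a[:,1]*b[:,0]).sum(),(a*b).sum())
    R=np.array([[np.cos(th),-np.sin(th)],[np.sin(th),np.cos(th)]])
    t=W.mean(0)-R@J.mean(0); return th,t,R,(W-(J@R.T+t))
E
python3 - <<'E'
from h import *
C=cal("top")
px=[(348,45),(585,140),(175,462),(415,562)]
J=[(.06,.047),(.06,-.072),(-.15,.047),(-.15,-.072)]
W=[ray("top",u/4+265-.4,v/4+115-.4,.034,C) for u,v in px]
th,t,R,r=fit(J,W);print(np.degrees(th),t,r)
# module top corners
M=[(352,210),(422,232),(383,335),(310,308)]
for u,v in M: print(R.T@(ray("top",u/4+264.6,v/4+114.6,.044,C)[:2]-t))
# vial height: base/top in two views
print(proj("scene",[*(R@[0,0]+t),.034]))
from scipy.spatial.transform import Rotation as Ro
s=sensors.sense(); print(Ro.from_euler("xyz",s["tcp_rot"],degrees=True).as_matrix().round(3))
E
```

```text
-22.739118161011014 [ 0.58396275 -0.02414678] [[-0.00264059 -0.00058416]
 [-0.00128728  0.00216624]
 [ 0.0010891  -0.00284763]
 [ 0.00283877  0.00126555]]
[-0.0146141   0.01491186]
[-0.01188068 -0.01758455]
[-0.06138188 -0.01880004]
[-0.06261447  0.01552216]
[266.32845986 210.76561069]
[[ 0.255 -0.     0.967]
 [-0.967  0.001  0.255]
 [-0.001 -1.     0.   ]]
```

>>> send_rows --pt "-2.3 0 2.54 0 0 0" --pt "-2.3 0 2.54 0 0 0" --pt "-2.3 0 2.54 0 0 0" --pt "-2.3 0 2.54 0 0 0" --pt "-2.3 0 2.54 0 0 0" --pt "-2.3 0 2.54 0 0 0" --pt "-2.3 0 2.54 0 0 0" --pt "-2.3 0 2.54 0 0 0" --pt "-2.3 0 2.54 0 0 0" --pt "-2.3 0 2.54 0 0 0"

```text
time: 0.98
position: [0.3277, -0.2431, 0.2055]
tcp_rot: [-90.0, -0.0, -75.2]
force: [0.5, -0.9, -0.8]
gripper_width: 0.0941
```

>>> send_rows --pt "-2.3 0 2.54 0 0 0" --pt "-2.3 0 2.54 0 0 0" --pt "-2.3 0 2.54 0 0 0" --pt "-2.3 0 2.54 0 0 0" --pt "-2.3 0 2.54 0 0 0" --pt "-2.3 0 2.54 0 0 0" --pt "-2.3 0 2.54 0 0 0" --pt "-2.3 0 2.54 0 0 0" --pt "-2.3 0 2.54 0 0 0" --pt "-2.3 0 2.54 0 0 0"

```text
time: 1.82
position: [0.5147, 0.0442, 0.2053]
tcp_rot: [-90.0, 0.0, -75.2]
force: [1.4, -0.6, 0.3]
gripper_width: 0.0942
```

>>> send_rows --pt "0 0 0 0 6.25 0" --pt "0 0 0 0 6.25 0" --pt "0 0 0 0 6.25 0" --pt "0 0 0 0 6.25 0" --pt "0 0 0 0 6.25 0" --pt "0 0 0 0 6.25 0" --pt "0 0 0 0 0 0" --pt "0 0 0 0 0 0" --claw 0.56

```text
time: 2.48
position: [0.5141, 0.0425, 0.2053]
tcp_rot: [-90.0, -0.0, -112.5]
force: [-0.2, 0.4, 0.2]
gripper_width: 0.0527
```

Run:
```python
from h import *
im=save("wrist","w1.png")
s=sensors.sense();print(s["joint_pos"].round(1),s["position"],s["tcp_rot"],s["gripper_width"],s["force"])
```

```text
[  0.7  12.8  92.6   0.   74.5 113.2] [0.51408443 0.04249685 0.2053329 ] [-9.00150197e+01 -4.07935204e-03 -1.12508918e+02] 0.05261064088416435 [0.71495598 0.21876132 0.62404154]
```

View pics/w1.png

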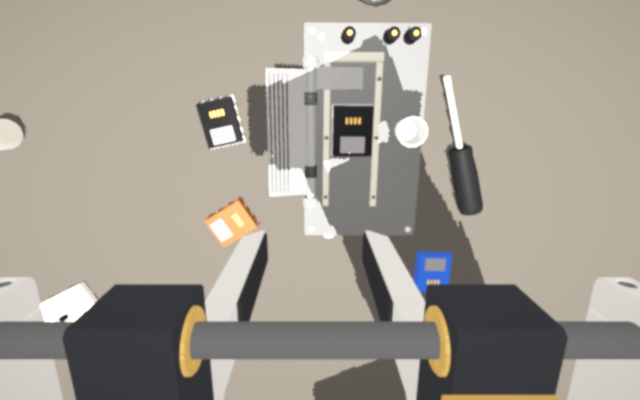

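Run:
```python
import cv2
a=cv2.imread("pics/w1.png")[10:130,255:440]
cv2.imwrite("pics/w1a.png",cv2.resize(a,None,fx=4,fy=4,interpolation=cv2.INTER_CUBIC))
a=cv2.imread("pics/w1.png")[120:245,255:440]
cv2.imwrite("pics/w1b.png",cv2.resize(a,None,fx=4,fy=4,interpolation=cv2.INTER_CUBIC))
```

```text
(no output)
```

View pics/w1a.png

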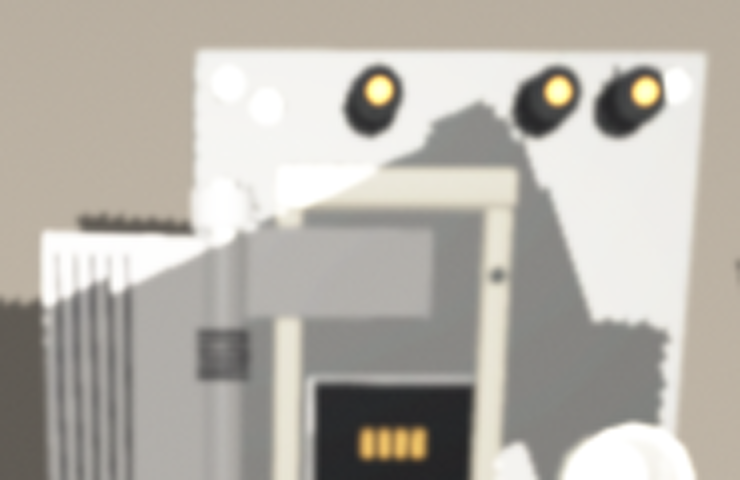

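View pics/w1b.png

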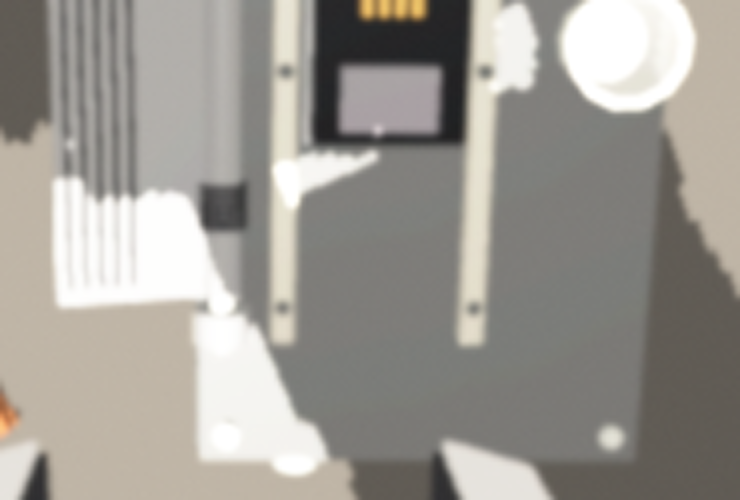

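Run:
```python
from h import *
C=cal("wrist"); print(C[1][:3,3])
A=lambda u,v:(255+u/4-.4,10+v/4-.4)
B=lambda u,v:(255+u/4-.4,120+v/4-.4)
r=lambda p,z:ray("wrist",*p,z,C)
J=[(.06,.047),(.06,-.072),(-.15,.047),(-.15,-.072)]
W=[r(A(197,50),.034),r(A(707,52),.034),r(B(199,461),.034),r(B(636,461),.034)]
th,t,R,res=fit(J,W);print(np.degrees(th),t,(res@R*1000).round(1))
j=lambda p,z:((R.T@(r(p,z)[:2]-t))*1000).round(1)
print("stop",j(A(303,209),.034),j(A(485,207),.034),"railend",j(B(282,345),.04),j(B(471,345),.04))
print("rails inner",j(A(302,300),.04),j(A(482,300),.04))
print("mod",j(A(318,385),.044),j(A(473,383),.044),j(B(318,141),.044),j(B(463,142),.044))
print("plate", j(A(41,232),.055),j(B(58,307),.055),"plate inner?",j(B(205,300),.043))
print("bearing",j(A(222,355),.047),j(B(223,207),.047))
s=sensors.sense();p=s["position"];print("tcp",(R.T@(p[:2]-t))*1000)
np.savez("jig.npz",R=R,t=t,th=th)
# finger tips pixel predicted
from scipy.spatial.transform import Rotation as Ro
M=Ro.from_euler("xyz",s["tcp_rot"],degrees=True).as_matrix()
for d in(-.0263,.0263): print(proj("wrist",p+M[:,0]*d,C))
```

```text
[0.5845766  0.01210618 0.38493878]
-22.701815734250246 [ 0.58317987 -0.02699905] [[-0.6 -0.8]
 [-0.5  0.7]
 [ 0.4 -0.5]
 [ 0.8  0.6]]
stop [25.2 21.2] [ 25.8 -21.8] railend [-115.2   24.7] [-115.   -24.2]
rails inner [ 4.4 21.4] [  4.6 -21.2]
mod [-15.   17.5] [-14.4 -19.3] [-61.6  16.6] [-61.7 -19.1]
plate [17.8 80.6] [-101.2   80.5] plate inner? [-102.4   44.6]
bearing [-8.3 40.3] [-77.6  40. ]
tcp [-90.56325049  37.44539731]
[264.83871347 247.08449595]
[359.16035473 247.07409601]
```

>>> send_rows --pt "0.5 0 0.4 0 0.2 0" --pt "0 2.8 0 0 0 0" --pt "0 2.8 0 0 0 0" --pt "0 2.8 0 0 0 0" --pt "0 2.8 0 0 0 0" --pt "0 1.8 0 0 0 0" --pt "0 1.0 0 0 0 0" --pt "0 0 0 0 0 0" --pt "0 0 0 0 0 0"

```text
time: 3.28
position: [0.5163, 0.0361, 0.066]
tcp_rot: [-90.0, 0.0, -112.9]
force: [0.8, 0.3, 0.7]
gripper_width: 0.0525
```

Run:
```python
from h import *
d=np.load("jig.npz")
im=save("wrist","w2.png"); save("scene","s2.png")
s=sensors.sense();p=s["position"];print(p,s["tcp_rot"],s["gripper_width"],s["force"],(d["R"].T@(p[:2]-d["t"]))*1000)
a=cv2.imread("pics/s2.png")[130:250,220:380]
cv2.imwrite("pics/s2z.png",cv2.resize(a,None,fx=5,fy=5,interpolation=cv2.INTER_CUBIC))
```

```text
[0.51673162 0.03625052 0.06682576] [-8.98848297e+01  4.88476314e-02 -1.12905340e+02] 0.052847294324533965 [ 0.04856458 -0.36259626  0.28067677] [-85.71047353  32.70464337]
```

View pics/w2.png

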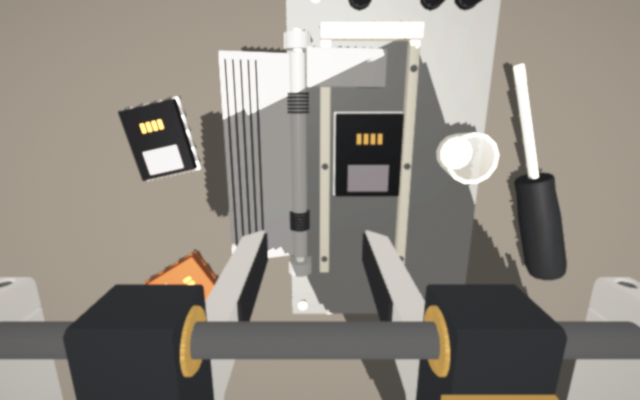

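View pics/s2z.png

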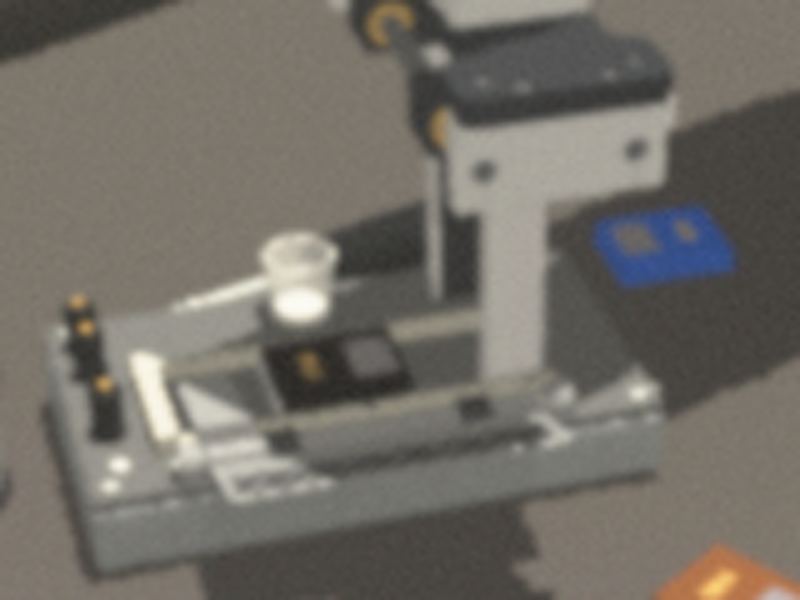

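>>> send_rows --pt "0 0.8 0 0 0 0" --pt "0 0.6 0 0 0 0" --pt "0 0.4 0 0 0 0" --pt "0 0.3 0 0 0 0" --pt "0 0.3 0 0 0 0" --pt "0 0.2 0 0 0 0" --pt "0 0.1 0 0 0 0" --pt "0 0 0 0 0 0" --pt "0 0 0 0 0 0" --pt "0 0 0 0 0 0"

```text
time: 4.22
position: [0.5161, 0.0368, 0.039]
tcp_rot: [-90.0, 0.0, -112.9]
force: [-3.5, 2.8, 8.8]
gripper_width: 0.0521
```

Run:
```python
from h import *
d=np.load("jig.npz")
im=save("wrist","w3.png"); save("scene","s3.png")
s=sensors.sense();p=s["position"];print(p,s["tcp_rot"],s["gripper_width"],s["force"],(d["R"].T@(p[:2]-d["t"]))*1000)
a=cv2.imread("pics/s3.png")[130:250,220:380]
cv2.imwrite("pics/s3z.png",cv2.resize(a,None,fx=5,fy=5,interpolation=cv2.INTER_CUBIC))
```

```text
[0.51606231 0.03680494 0.03901438] [-8.99933076e+01  4.78786433e-02 -1.12917709e+02] 0.052352836184077635 [-4.28371263  3.51097283  9.61142415] [-86.54189922  32.95779821]
```

View pics/w3.png

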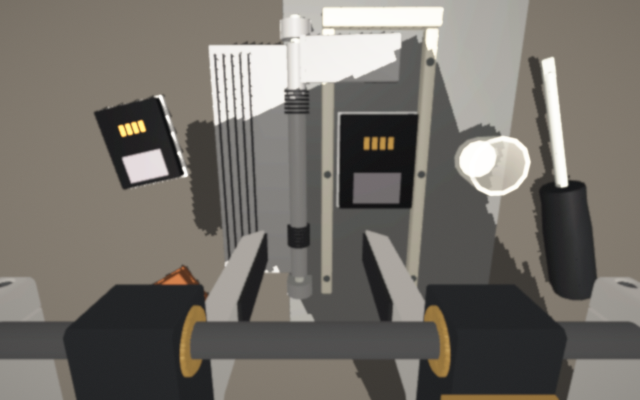

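View pics/s3z.png

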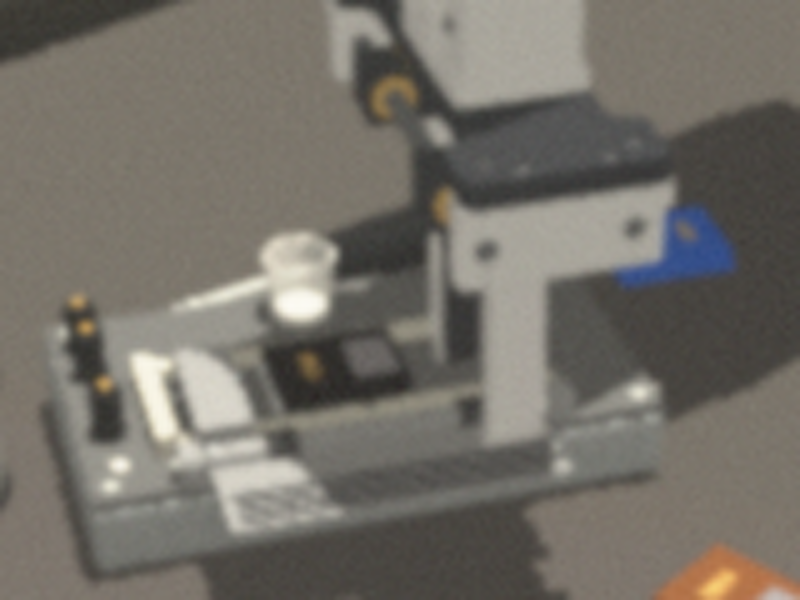

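>>> send_rows --pt "0 0.05 0.2 0 0 0" --pt "0 0 0.4 0 0 0" --pt "0 0 0.4 0 0 0" --pt "0 0 0.3 0 0 0" --pt "0 0 0.3 0 0 0" --pt "0 0 0.3 0 0 0" --pt "0 0 0.3 0 0 0" --pt "0 0 0.3 0 0 0" --pt "0 0 0 0 0 0" --pt "0 0 0 0 0 0"

```text
time: 5.15
position: [0.5388, 0.0269, 0.0384]
tcp_rot: [-90.0, 0.0, -112.9]
force: [-5.7, 1.7, 11.4]
gripper_width: 0.0527
```

Run:
```python
from h import *
d=np.load("jig.npz")
im=save("wrist","w4.png")
s=sensors.sense();p=s["position"];print(p,s["tcp_rot"],s["gripper_width"],s["force"],(d["R"].T@s["force"][:2]),(d["R"].T@(p[:2]-d["t"]))*1000)
```

```text
[0.53878498 0.02693498 0.03842502] [-9.00343946e+01  1.41983556e-02 -1.12910389e+02] 0.05223514056361051 [-7.03510475  2.79331587 10.86225934] [-7.56810519 -0.13818898] [-61.77048266  32.62197973]
```

View pics/w4.png

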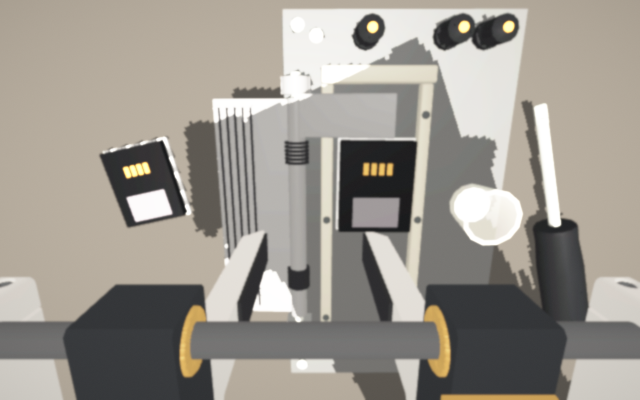

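>>> send_rows --pt "0 0 0.3 0 0 0" --pt "0 0 0.3 0 0 0" --pt "0 0 0.3 0 0 0" --pt "0 0 0.3 0 0 0" --pt "0 0 0.3 0 0 0" --pt "0 0 0.3 0 0 0" --pt "0 0 0.3 0 0 0" --pt "0 0 0.2 0 0 0" --pt "0 0 0 0 0 0" --pt "0 0 0 0 0 0"

```text
time: 6.03
position: [0.56, 0.018, 0.0385]
tcp_rot: [-90.0, 0.0, -112.9]
force: [-7.2, 2.3, 9.9]
gripper_width: 0.0526
```

Run:
```python
from h import *
d=np.load("jig.npz")
im=save("wrist","w5.png")
s=sensors.sense();p=s["position"];print(p,s["tcp_rot"],s["gripper_width"],s["force"],(d["R"].T@s["force"][:2]),(d["R"].T@(p[:2]-d["t"]))*1000)
```

```text
[0.55999348 0.01798568 0.03847494] [-9.00305730e+01  1.66850799e-02 -1.12911572e+02] 0.05263315805666688 [-5.46596294  2.30961076 10.54224843] [-5.93385243  0.02116773] [-38.7512336   32.55113061]
```

View pics/w5.png

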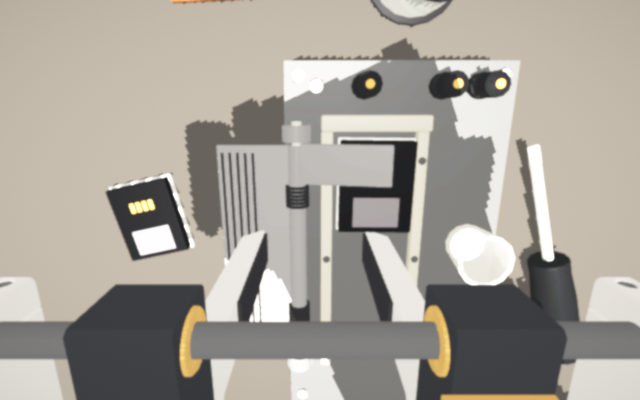

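>>> send_rows --pt "0 0 0.15 0 0 0" --pt "0 0 0.15 0 0 0" --pt "0 0 0.1 0 0 0" --pt "0 0 0.1 0 0 0" --pt "0 0 0.05 0 0 0" --pt "0 0 0.05 0 0 0" --pt "0 0 0 0 0 0" --pt "0 0 0 0 0 0"

```text
time: 6.75
position: [0.5638, 0.0163, 0.0382]
tcp_rot: [-90.3, -0.0, -112.9]
force: [-18.7, 6.6, 18.4]
gripper_width: 0.0528
```

Run:
```python
from h import *
d=np.load("jig.npz")
s=sensors.sense();p=s["position"];print(p,s["force"],(d["R"].T@s["force"][:2]),(d["R"].T@(p[:2]-d["t"]))*1000)
```

```text
[0.56379768 0.01632366 0.03822262] [-18.71437328   6.63664442  18.44731646] [-19.8258085   -1.10006076] [-34.60033433  32.48605622]
```

Run:
```python
from h import *
save("wrist","w6.png");save("scene","s6.png")
a=cv2.imread("pics/w6.png")[100:260,200:440]
cv2.imwrite("pics/w6z.png",cv2.resize(a,None,fx=3.3,fy=3.3,interpolation=cv2.INTER_CUBIC))
a=cv2.imread("pics/s6.png")[150:250,220:360]
cv2.imwrite("pics/s6z.png",cv2.resize(a,None,fx=5,fy=5,interpolation=cv2.INTER_CUBIC))
```

```text
(no output)
```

View pics/w6z.png

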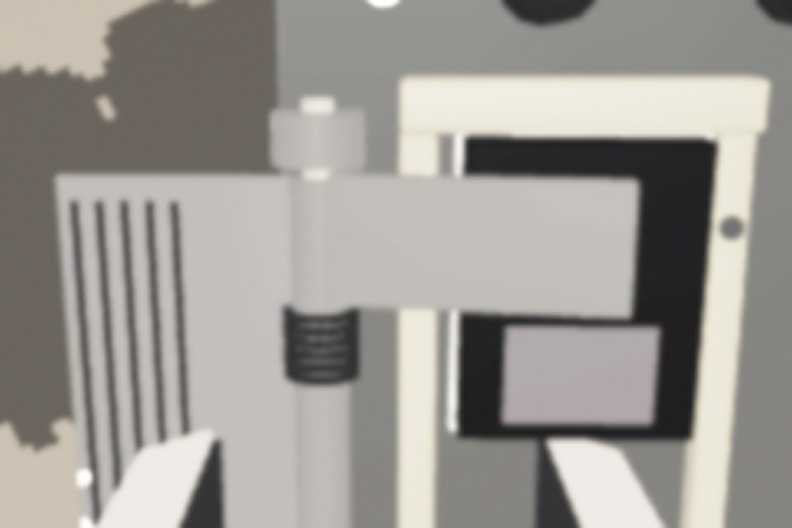

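View pics/s6z.png

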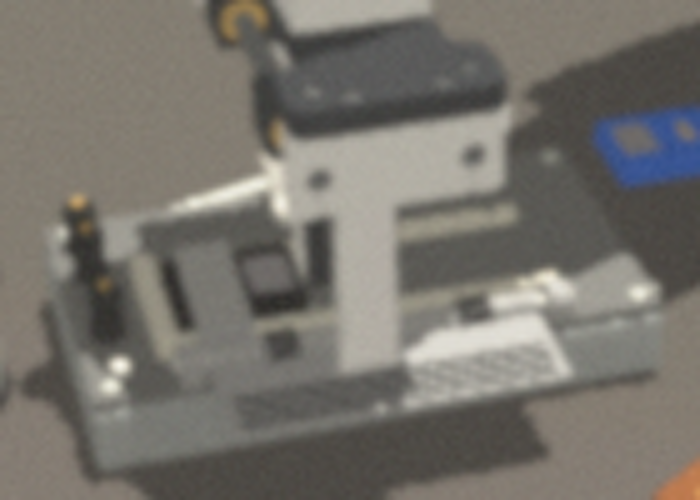

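Run:
```python
from h import *
d=np.load("jig.npz");R,t=d["R"],d["t"]
C=cal("wrist")
Z=lambda u,v,z:((R.T@(ray("wrist",200+u/3.3-.35,100+v/3.3-.35,z,C)[:2]-t))*1000).round(1)
print("stop top near edge/deck",Z(560,131,.040),Z(560,131,.034),"stop far top",Z(560,77,.040))
print("mod front top",Z(470,138,.044),Z(710,140,.044)," rear",Z(462,435,.044),Z(690,438,.044))
print("base",Z(455,134,.036),Z(452,432,.036))
```

```text
stop top near edge/deck [25.   3.1] [24.4  2.1] stop far top [33.1  3.4]
mod front top [24.4 17.2] [ 24.  -18.9]  rear [-23.2  17.7] [-23.9 -19.2]
base [24.2 18.9] [-25.7  18.7]
```

>>> send_rows --pt "0 0 0.05 0 0 0" --pt "0 0 0 0 0 0" --pt "0 0 0 0 0 0" --pt "0 0 0 0 0 0"

```text
time: 7.18
position: [0.5638, 0.0163, 0.0382]
tcp_rot: [-90.3, -0.0, -112.9]
force: [-19.8, 7.5, 20.2]
gripper_width: 0.0526
```

Run:
```python
from h import *
d=np.load("jig.npz")
s=sensors.sense();p=s["position"];print(p,s["force"],(d["R"].T@s["force"][:2]),(d["R"].T@(p[:2]-d["t"]))*1000)
```

```text
[0.56383426 0.01630134 0.0381601 ] [-19.80801728   7.47909127  20.23675527] [-21.15985333  -0.74495755] [-34.5579747   32.47958277]
```

>>> send_rows --pt "0 0 -0.15 0 0 0" --pt "0 0 -0.15 0 0 0" --pt "0 0 -0.15 0 0 0" --pt "0 0 -0.05 0 0 0" --pt "0 0 0 0 0 0" --pt "0 0 0 0 0 0"

```text
time: 7.68
position: [0.5633, 0.0167, 0.0394]
tcp_rot: [-89.7, 0.1, -112.9]
force: [3.0, -3.3, 9.7]
gripper_width: 0.053
```

Run:
```python
from h import *
d=np.load("jig.npz");R,t=d["R"],d["t"]
save("wrist","w7.png")
a=cv2.imread("pics/w7.png")[100:260,200:440]
cv2.imwrite("pics/w7z.png",cv2.resize(a,None,fx=3.3,fy=3.3,interpolation=cv2.INTER_CUBIC))
s=sensors.sense();p=s["position"];print(p,s["force"],(d["R"].T@s["force"][:2]),(d["R"].T@(p[:2]-d["t"]))*1000)
```

```text
[0.56332451 0.01668015 0.0394743 ] [ 3.86876149 -2.09074472 10.3414783 ] [ 4.37592467 -0.43567453] [-35.17442838  32.63230852]
```

View pics/w7z.png

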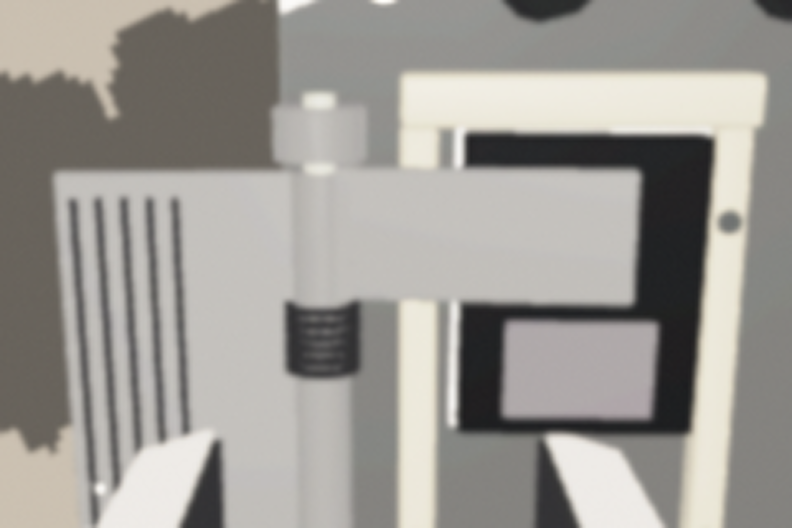

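>>> send_rows --pt "0 0 -0.15 0 0 0" --pt "0 0 -0.15 0 0 0" --pt "0 0 0 0 0 0" --pt "0 -0.2 0 0 0 0" --pt "0 -0.3 0 0 0 0" --pt "0 -0.4 0 0 0 0" --pt "0 -0.6 0 0 0 0" --pt "0 -1.0 0 0 0 0" --pt "0 -1.5 0 0 0 0" --pt "0 -2.0 0 0 0 0"

```text
time: 8.57
position: [0.5581, 0.0183, 0.0982]
tcp_rot: [-90.1, -0.0, -112.9]
force: [-0.8, 0.1, -0.1]
gripper_width: 0.0526
```

>>> send_rows --pt "0 -2.5 0 0 0 0" --pt "0 -2.5 0 0 0 0" --pt "0 -2.5 -1 0 0 0" --pt "0 -2.5 -1 0 0 0" --pt "0 -1.0 -1 0 0 0" --pt "0 0 0 0 0 0" --pt "0 0 0 0 0 0" --pt "0 0 0 0 0 0"

```text
time: 9.23
position: [0.531, 0.0298, 0.2071]
tcp_rot: [-90.1, -0.0, -112.9]
force: [0.5, -0.6, -0.2]
gripper_width: 0.0532
```

Run:
```python
from h import *
d=np.load("jig.npz")
for n in("wrist","scene","top"): save(n,n+"8.png")
a=cv2.imread("pics/wrist8.png")[0:250,180:500]
cv2.imwrite("pics/w8z.png",cv2.resize(a,None,fx=2.4,fy=2.4,interpolation=cv2.INTER_CUBIC))
a=cv2.imread("pics/scene8.png")[130:250,200:360]
cv2.imwrite("pics/s8z.png",cv2.resize(a,None,fx=5,fy=5,interpolation=cv2.INTER_CUBIC))
s=sensors.sense();print(s["time"],s["position"],s["force"])
```

```text
9.3833 [0.53104936 0.02974182 0.20685389] [ 0.16087483 -0.1901832  -0.63350884]
```

View pics/w8z.png

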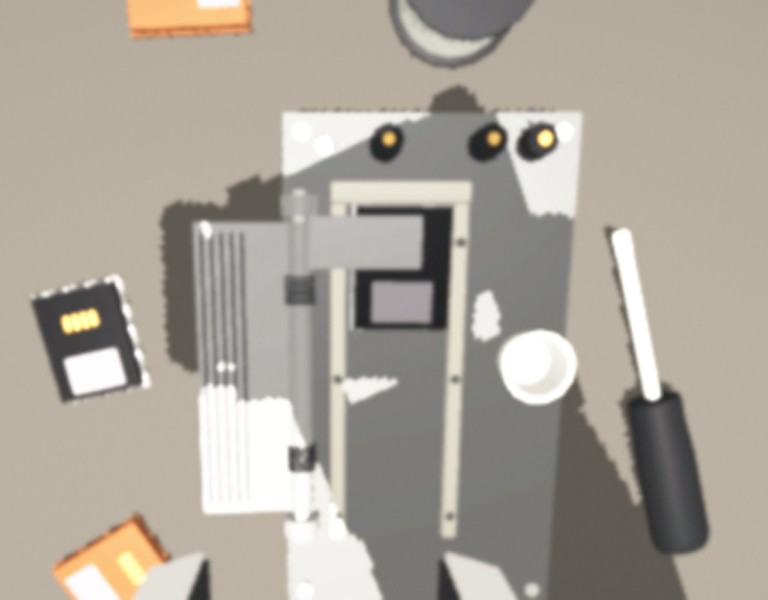

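View pics/s8z.png

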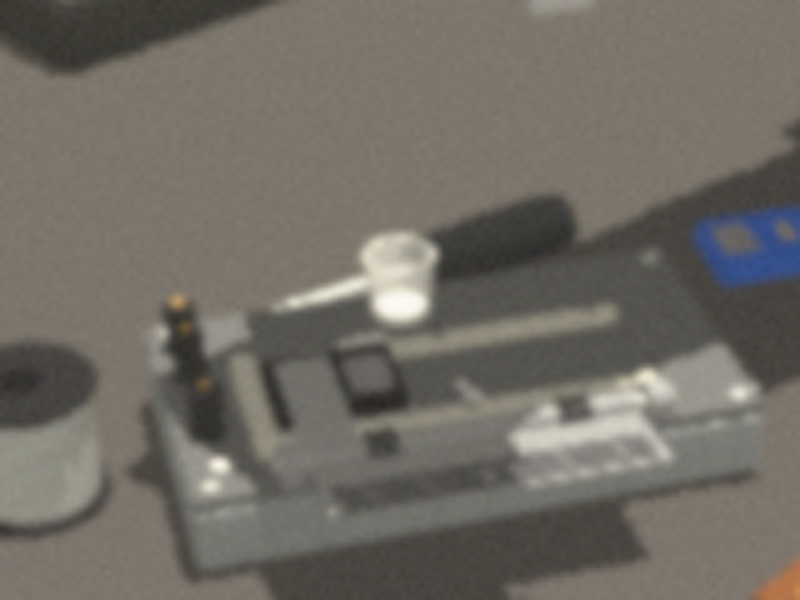

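Run:
```python
from h import *
d=np.load("jig.npz");R,t=d["R"],d["t"]
C=cal("wrist")
Z=lambda u,v,z:((R.T@(ray("wrist",180+u/2.4-.3,v/2.4-.3,z,C)[:2]-t))*1000).round(1)
print("jig corner",Z(283,112,.034),Z(583,112,.034))
print("stop",Z(400,202,.034),Z(400,202,.04),"front",Z(400,207,.044),"rear",Z(400,328,.044),"rear deck",Z(400,330,.036))
print("plate outer",Z(193,222,.044),Z(204,512,.044))
a=cv2.imread("pics/wrist8.png")[70:145,310:400]
cv2.imwrite("pics/w8y.png",cv2.resize(a,None,fx=7,fy=7,interpolation=cv2.INTER_CUBIC))
```

```text
jig corner [59.3 45.9] [ 58.9 -71.7]
stop [25.6 -0.7] [25.3 -0.1] front [23.2  0.2] rear [-23.6  -0.8] rear deck [-25.2  -1.5]
plate outer [17.9 81.5] [-101.7   82.1]
```

View pics/w8y.png

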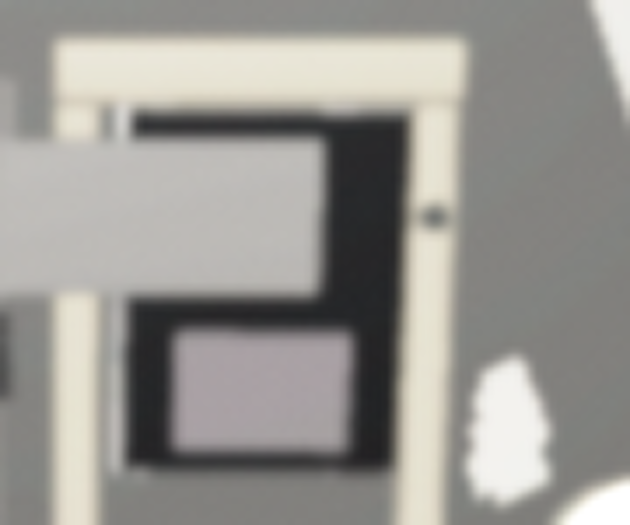

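```bash
python3 -c "
from rig import robot,sensors
print(robot.finish_job(), sensors.sense()['time'])"
```

```text
the job is handed in; nothing more can be done
the job is handed in; nothing more can be done
```

The module is loaded: it sits against the end stop with the clip down on it, and the job is handed in (about 9.4 s used of the 40 s).

- **What I did:** One fingertip pressed the thumb plate to a clip angle of about 0.30–0.35, estimated from the tip height. With it held down, the other fingertip pushed the module in until it stopped against the end stop. I checked with a further 0.5 mm push command, which the module did not follow; the push force was then about 21 N. I backed off about 3 mm with the clip still pressed, then lifted straight up.
- **Last checks:** The final wrist image puts the module's rear base edge at jig x = -25.2 mm (ideal -25), with its front edge against the stop. The contact arm lies over the module. The spare, cup, screwdriver and decoys that show in the last wrist and scene pictures look unmoved. I compared these by eye only and did not check the final top view. The hand was clear at 0.207 m with no contact force.
- **Disagreements:**
  - The finger stopped about 1.5 mm before the position I had worked out, although the images show the module home within about 0.5 mm.
  - The upward force on the tool rose to about 20 N at the stop. I put that down to friction on the pushing fingertip; it fell back to about 10 N when I backed off.
- **Not measured:** I did not measure the final clip angle.

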